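# Lay out a stripped wheel hub in a row for inspection

### The job

Lay the stripped hub parts out on the bench in a straight row with the flange plate and the hub housing, which stay where they are. Set the large bearing flat on top of the flange plate, centred; stand the spacer sleeve upright on the sheet midway between the flange plate and the housing; lay the small bearing flat on the sheet on the other side of the housing, in line with the row and as far from the housing's centre as the sleeve is; then lay the nut flat on top of the small bearing, centred. Do not shift the T-handle key, the spanner or the grease jar.

Things in the scene. Friction and masses are not known exactly. Their poses are not given: they have to be found in the camera images.
- flange: Flange plate: flat dark steel disc, 100 mm across, 12 mm thick, 30 mm bore in the middle and six small bolt holes near the rim; fixed to the bench. Origin at the centre of its underside (bench level); its top is 12 mm up. Its position and which side of the housing it is on change from start to start.
- housing: Hub housing: upright dark steel ring, 90 mm across, 60 mm tall, 64 mm bore, black slots round its outside; fixed to the bench. Origin at the centre of its underside (bench level). Its centre is always 210 mm from the flange plate's centre, to the left or the right of it, so the sleeve's and the small bearing's places are each 105 mm from the housing's centre. Its y axis lies along the line of the row (either way round), its x axis across the row, pointing away from the robot.
- large_bearing_center (a point): Large ball bearing: steel ring with a black seal, 62 mm outside, 30 mm bore, 16 mm thick, lying flat, loose, about 0.2 kg. The point is its centre, 8 mm above its underside; z is its axis.
- small_bearing_center (a point): Small ball bearing: same look, 42 mm outside, 20 mm bore, 12 mm thick, lying flat, loose, about 0.08 kg. The point is its centre, 6 mm above its underside; z is its axis.
- sleeve_center (a point): Spacer sleeve: plain aluminium tube, 28 mm outside, 20 mm bore, 50 mm tall, standing upright, loose, about 0.12 kg. The point is its centre, 25 mm above its underside; z is its axis.
- nut_center (a point): Axle nut: steel hexagon nut, 36 mm across flats, 24 mm bore, 19 mm tall, lying flat, loose, about 0.11 kg. The point is its centre, 9.5 mm above its underside; z is its axis, and its x axis is square to one pair of flats.
- t_key: Bystander: T-handle hex key lying on the bench to the right, blue 100 mm handle across its y axis, 150 mm dark shaft along its x axis, 22 mm tall. Origin on the bench near its middle. Leave it.
- spanner: Bystander: steel spanner 190 mm long, lying on the bench to the left along its x axis. Origin on the bench near its middle. Leave it.
- grease_jar: Bystander: closed white jar with a black lid, 68 mm across, 75 mm tall, on the bench to the far right. Origin at the centre of its underside. Leave it.
Not all that is in view belongs to the job. What is shaped like the part that bears small_bearing_center but purple or yellow is not meant.

How it is judged:
By the outcome, as a careful person would: the job done as asked, in the order asked, and still so for the second after the job is handed in, with the robot touching nothing.
It also fails if it takes over 106 s, if anything falls off the work surface, if the arm or the gripper's body presses on something with over 40 N, if the wrist force passes 120 N, or if a joint passes its speed limit or range.

### The arm

A 6-joint arm with a two-finger parallel gripper is mounted at the origin on the work surface. World frame = base frame: x ahead of the robot, y to its left, z up, the work surface at z = 0. Lengths are in m, angles in rad, forces in N, time in s.
With the tool pointing down it reaches from about 0.35 to 0.975 m from the base axis. Payload 4.9 kg.
Tool frame: the origin (TCP) lies at the very end of the fingers, on their centre line; the grasp point (between the pads) lies 19 mm behind it (ctrl.grip_point_offset is the distance from the TCP to the grasp point, in m); z points along the fingers, y is the line along which they close (so a half turn about z gives the same grasp; the last joint's range is limited). The gripper opens to 85 mm and grips with 20 to 120 N. Pads are 22 mm wide; open, the fingers measure 114 mm over their backs; the gripper's body (76 mm by 85 mm) begins 54 mm behind the grasp point. The pads swing forward as they close: fully open they stand 13 mm farther back than shut.
Start: joints at [1.065, 0.053, 1.613, -0, 1.476, -0.119], TCP at [0.236, 0.579, 0.231] pointing down, gripper open.
Joint ranges: [-3.01, 3.01], [-1.01, 2.22], [0.06, 2.58], [-1.02, 4.17], [0.09, 2.62], [-3.14, 3.14]. Speed limits (rad/s): [2.57, 2.57, 3.14, 3.14, 3.14, 3.14].

### API

Orientations are given as a rotation vector (axis times angle).
In Python, from station import ctrl gives the robot as it stands.
- The arm moves only by the tool send_rows, never from a script. Its argument "rows" is a list of rows, each a list of 3 entries, a list of its own where there are three numbers: the finger opening in cm, from 0 to 8.54, then the shift along the tool's x, y, z in cm, then the turn about the tool's z in degrees. A call has 1 to 10 rows; each row shifts and turns the commanded pose from where the row before left it, along the tool's axes as they then stand; what a row does not reach is not made up. A row lasts 1/8 s, in which the tool goes at most 62.5 mm and 10.7 degrees, less where a joint would pass 70% of its speed; a pose out of reach is approached as far as the arm can. A call with a gripper value outside its range is refused whole. The fingers move at their own pace and stop on an object; "newtons" is the grip in N (left out, the last holds). Time passes only in rows, so rows that do not move let the fingers close. It gives the time, the measured TCP pose, the force, the opening and the grip force at its end, in the units of the state.
- ctrl.get_obs(): the state, without advancing time (a new reading comes with each control period).
- ctrl.get_image(name): name is "scene" or "top" or "wrist"; returns a dict with "frame" (420x560x3 uint8, red, green, blue), "range_z" (420x560 float32, m along the optical axis (not along the pixel's ray), 0 where there is no reading), "fx", "fy", "cx", "cy" (pixels), "cam_to_world" (4x4, takes a point from camera to world coordinates). Camera axes: x right, y down, z forward; pixel columns grow to the right and rows downward; lengths in m; the calibration is good to about 2 mm. A picture is of the moment at which its call begins.
- ctrl.finish_job(): hands the job in; it is judged then, once.
The state is a dict: "t": time; "q": joint angles; "dq": joint speeds; "effort": joint torques, N m; "tool_pos": TCP position; "tool_rot": TCP orientation; "contact_force": force on the tool from outside, world axes, zero at the start; "wrist_torque": the same for the moment, N m; "opening": finger opening in m; "grip_force": force on a finger pad.
Only numpy, scipy, OpenCV 4.12 (cv2) and the standard library are available. Lean on these libraries where they do the work, as an engineer would, in place of code of your own. Each camera call takes 0.05 s, during which the arm holds its last target. There are 200 camera calls.

## Working session

There is one attempt and no reset: what is moved stays moved. The work goes in short steps, Python scripts to look and compute and a tool call to move; the robot and the scene stay as the last step left them, time stands still between calls to the robot, and variables do not carry over. Pictures are saved under pics/ and viewed, at most 14 in all, crops included, and the job is handed in when it is done.

Besides the shell and the picture viewer there is one more tool, called after "Call:" in YAML: its name, and indented under it one key for each argument. send_rows: Moves the arm, as the interface text tells. Its arguments: {"type":"object","properties":{"rows":{"type":"array","items":{"type":"array"}},"newtons":{"type":"number"}},"required":["rows"]}

```bash
mkdir -p pics; ls; python3 - <<'E'
from station import ctrl
import cv2,numpy as np
o=ctrl.get_obs();print({k:np.round(v,3) for k,v in o.items()},ctrl.grip_point_offset)
for n in("top","scene"):
    d=ctrl.get_image(n);cv2.imwrite(f"pics/{n}0.png",d["frame"][:,:,::-1]);np.savez(f"{n}0.npz",**d);print(n,d["fx"],d["cx"],np.round(d["cam_to_world"],3))
E
```

```text
pics
{'t': np.float64(0.0), 'q': array([ 1.065,  0.053,  1.614,  0.   ,  1.476, -0.119]), 'dq': array([ 0.002, -0.002,  0.   ,  0.   , -0.002,  0.   ]), 'effort': array([ 2.0000e-03, -3.9368e+01, -3.7018e+01,  0.0000e+00,  7.0000e-03,
       -0.0000e+00]), 'tool_pos': array([0.235, 0.578, 0.23 ]), 'tool_rot': array([-6.040e-01, -3.082e+00,  3.000e-03]), 'contact_force': array([ 0.029,  1.096, -0.053]), 'wrist_torque': array([ 0.049, -0.054, -0.054]), 'grip_force': np.float64(0.0), 'opening': np.float64(0.085)} 0.0187
top 451.1166602020272 281.16705125389365 [[ 0.011 -0.985  0.172  0.339]
 [-1.    -0.009  0.011 -0.018]
 [-0.01  -0.172 -0.985  1.073]
 [ 0.     0.     0.     1.   ]]
scene 530.649400026108 279.88269876485396 [[ 0.441  0.735 -0.516  1.128]
 [ 0.897 -0.358  0.257 -0.299]
 [ 0.004 -0.576 -0.817  0.98 ]
 [ 0.     0.     0.     1.   ]]
```

View pics/top0.png

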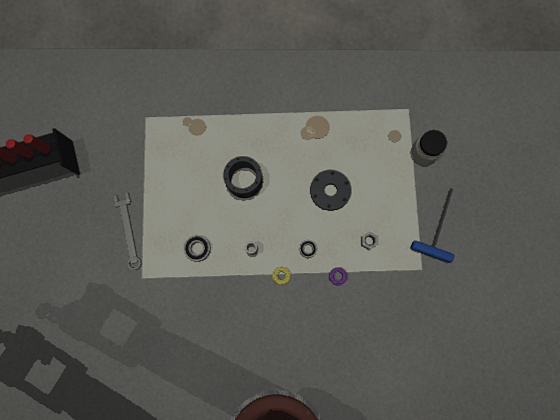

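View pics/scene0.png

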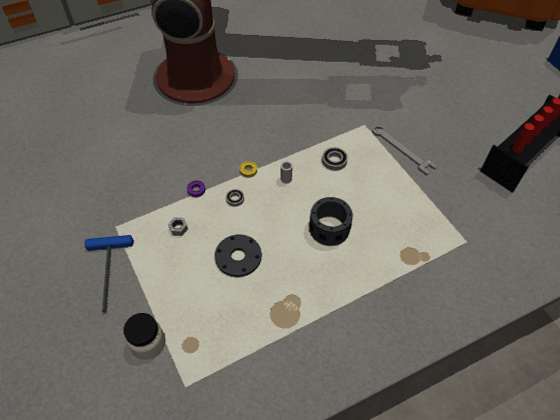

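The top view shows the housing at (243,178), flange (330,190), large bearing (197,248), sleeve (252,249), small bearing (308,249) and nut (369,241). The yellow and purple rings at (282,275) and (338,276) are decoys, and the scene view agrees with this layout.

```bash
cat > h.py <<'E'
import numpy as np,cv2
def ray(d,uv,z):
    T=d["cam_to_world"];uv=np.atleast_2d(uv).astype(float)
    v=np.c_[(uv[:,0]-d["cx"])/d["fx"],(uv[:,1]-d["cy"])/d["fy"],np.ones(len(uv))]@T[:3,:3].T
    return (T[:3,3]+v*((z-T[2,3])/v[:,2])[:,None])[:,:2]
def pix(d,p):
    T=d["cam_to_world"];c=(np.atleast_2d(p)-T[:3,3])@T[:3,:3]
    return c[:,:2]/c[:,2:]*[d["fx"],d["fy"]]+[d["cx"],d["cy"]]
def cloud(d):
    T=d["cam_to_world"];Z=d["range_z"];v,u=np.mgrid[:Z.shape[0],:Z.shape[1]]
    return np.stack([(u-d["cx"])/d["fx"]*Z,(v-d["cy"])/d["fy"]*Z,Z],-1)@T[:3,:3].T+T[:3,3]
def height_center(d,xy,R,h,r):
    "top-face points within R of xy, height h; centre of their hull's circle of radius r"
    W=cloud(d);m=(d["range_z"]>0)&(np.hypot(W[...,0]-xy[0],W[...,1]-xy[1])<R)&(abs(W[...,2]-h)<min(.004,h*.4))
    m=cv2.morphologyEx(m.astype(np.uint8),cv2.MORPH_CLOSE,np.ones((3,3)))
    cs,_=cv2.findContours(m,cv2.RETR_EXTERNAL,cv2.CHAIN_APPROX_NONE)
    if not cs:return None
    c=cv2.convexHull(max(cs,key=cv2.contourArea))[:,0]
    P=ray(d,c,h).astype(np.float32);(e,rr)=cv2.minEnclosingCircle(P)
    M=cv2.moments(c); q=ray(d,[M["m10"]/M["m00"],M["m01"]/M["m00"]],h)[0]
    return np.round(np.r_[e,rr,q],4),int(m.sum())
E
python3 - <<'E'
import numpy as np
from h import *
G=dict(housing=((243,178),.06,.045),flange=((330,190),.012,.05),large=((197,248),.016,.031),sleeve=((252,247),.05,.014),small=((308,249),.012,.021),nut=((369,240),.019,.0208))
t=dict(np.load("top0.npz"));s=dict(np.load("scene0.npz"))
for n,d in(("t",t),("s",s)):
    W=cloud(d);m=(abs(W[...,0]-.5)<.15)&(abs(W[...,1])<.25)&(W[...,2]<.005);print(n,"sheet z",W[m][:,2].mean(),W[m][:,2].std())
for k,(uv,h,r) in G.items():
    xy=ray(t,uv,h)[0];print(k,r,xy.round(3),height_center(t,xy,r+.012,h,r),height_center(s,xy,r+.012,h,r))
E
```

```text
t sheet z 0.0013011401035092679 0.0018354777785042871
s sheet z 0.0011580062489167898 0.0018042812083656618
housing 0.045 [0.591 0.082] (array([0.6004, 0.0842, 0.0452, 0.6002, 0.0843]), 583) (array([0.6023, 0.0837, 0.0472, 0.6022, 0.0833]), 655)
flange 0.05 [ 0.575 -0.123] (array([ 0.5775, -0.1241,  0.05  ,  0.577 , -0.1241]), 1203) (array([ 0.5774, -0.1247,  0.0509,  0.5787, -0.1251]), 1415)
large 0.031 [0.433 0.191] (array([0.4341, 0.1917, 0.031 , 0.4338, 0.1917]), 424) (array([0.434 , 0.1906, 0.0331, 0.4345, 0.1909]), 352)
sleeve 0.014 [0.433 0.059] (array([0.4331, 0.0613, 0.0138, 0.4331, 0.0617]), 62) (array([0.4335, 0.0618, 0.0152, 0.4331, 0.061 ]), 68)
small 0.021 [ 0.433 -0.07 ] (array([ 0.4349, -0.0701,  0.0208,  0.4352, -0.07  ]), 189) (array([ 0.4353, -0.0706,  0.0229,  0.4349, -0.0702]), 196)
nut 0.0208 [ 0.455 -0.212] (array([ 0.4552, -0.2145,  0.0205,  0.4553, -0.2137]), 160) (array([ 0.4559, -0.2141,  0.0212,  0.4561, -0.2142]), 169)
```

```bash
cat >> h.py <<'E'
from scipy.spatial.transform import Rotation as Ro
F=np.array([.5777,-.1244]);H=np.array([.6010,.0841])
U=(H-F)/np.linalg.norm(H-F); C=(F+H)/2; F=C-.105*U;H=C+.105*U;S=C;B=H+.105*U
def go(o,xy,z,ax):
    "cm shifts in tool axes to reach xy,z; deg turn so tool y is along ax (mod 180)"
    R=Ro.from_rotvec(o["tool_rot"]).as_matrix()
    sh=R.T@(np.r_[xy,z]-o["tool_pos"])*100
    a=R.T@np.r_[ax,0]; t=np.degrees(np.arctan2(-a[0],a[1]));t=(t+90)%180-90
    return sh.round(2),round(t,1)
E
python3 - <<'E'
from station import ctrl
from h import *
o=ctrl.get_obs();R=Ro.from_rotvec(o["tool_rot"]).as_matrix();print(R.round(3))
print(F,H,S,B,U)
N=np.array([U[1],-U[0]])
print(go(o,(.434,.1913),.10,N))
t=dict(np.load("top0.npz"));s=dict(np.load("scene0.npz"))
for d in(t,s):
    W=cloud(d);m=(np.hypot(W[...,0]-.4556,W[...,1]+.2142)<.03)&(abs(W[...,2]-.019)<.004)
    cs,_=cv2.findContours(m.astype(np.uint8),0,1);c=max(cs,key=cv2.contourArea)[:,0]
    P=ray(d,c,.019)-[.4556,-.2142];a=np.degrees(np.arctan2(P[:,1],P[:,0]));r=np.hypot(*P.T)
    z=(r*np.exp(6j*np.radians(a))).sum();print("corner deg",np.degrees(np.angle(z))/6,abs(z)/r.sum())
E
```

```text
[[-0.926  0.377 -0.001]
 [ 0.377  0.926 -0.002]
 [ 0.    -0.002 -1.   ]]
[ 0.57768877 -0.12450045] [0.60101123 0.08420045] [ 0.58935 -0.02015] [0.61267245 0.18855089] [0.11105929 0.99381378]
(array([-32.99, -28.33,  13.06]), np.float64(74.2))
corner deg 2.8541553099157393 0.059149832193021445
corner deg 1.3140620105587755 0.06326936036729248
```

Call:
send_rows:
  rows:
    - [8.5,[-3.67,-3.15,0.9],0]
    - [8.5,[-3.67,-3.15,0.9],0]
    - [8.5,[-3.67,-3.15,0.9],0]
    - [8.5,[-3.67,-3.15,0.9],0]
    - [8.5,[-3.67,-3.15,0.9],0]
    - [8.5,[-3.67,-3.15,0.9],0]
    - [8.5,[-3.67,-3.15,0.9],0]
    - [8.5,[-3.67,-3.15,0.9],0]
    - [8.5,[-3.63,-3.13,0.8],0]
    - [8.5,[0,0,0],10.6]
  newtons: 30

```text
t: 1.35
tool_pos: [0.4348, 0.1893, 0.1501]
tool_rot: [-0.9, -3.008, 0.002]
contact_force: [-0.6, 0.3, 0.5]
opening: 0.085
grip_force: 0.0
```

Call:
send_rows:
  rows:
    - [8.5,[0,0,0],10.6]
    - [8.5,[0,0,0],10.6]
    - [8.5,[0,0,0],10.6]
    - [8.5,[0,0,0],10.6]
    - [8.5,[0,0,0],10.6]
    - [8.5,[0,0,0],10.6]
    - [8.5,[0,0,0],0]

```text
t: 2.22
tool_pos: [0.4341, 0.1919, 0.1508]
tool_rot: [-2.339, -2.097, 0.001]
contact_force: [0.5, -0.1, 0.0]
opening: 0.085
grip_force: 0.0
```

```bash
cat > look.py <<'E'
import sys
from station import ctrl
from h import *
def look(name):
    d=ctrl.get_image("wrist");cv2.imwrite(f"pics/{name}.png",d["frame"][:,:,::-1]);np.savez(f"{name}.npz",**d);return d
N=np.array([U[1],-U[0]])
E
python3 - <<'E'
from look import *
d=look("w1");o=ctrl.get_obs();print(o["t"],o["tool_pos"],o["q"].round(2),go(o,(.434,.1913),0,N))
print(d["cam_to_world"].round(3),d["fx"],height_center(d,(.434,.191),.043,.016,.031))
E
```

```text
2.275 [0.43412201 0.19191051 0.15092153] [ 0.26 -0.26  2.04 -0.    1.36  0.37] (array([-0.06,  0.  , 15.09]), np.float64(0.2))
[[ 0.994 -0.105 -0.03   0.442]
 [-0.109 -0.956 -0.273  0.261]
 [ 0.     0.275 -0.962  0.294]
 [ 0.     0.     0.     1.   ]] 315.4500796993543 (array([0.4338, 0.1923, 0.0312, 0.4339, 0.193 ]), 2753)
```

View pics/w1.png

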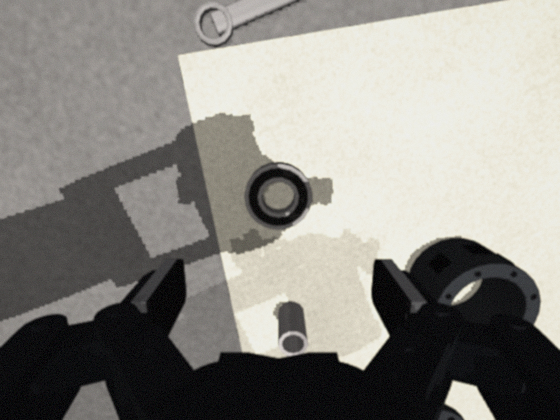

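The wrist view shows the large bearing at (278,195), centred between the open fingertips (165,262) and (390,262). The spanner and the housing are clear of them.

```bash
python3 - <<'E'
from look import *
d=dict(np.load("w1.npz"));W=cloud(d);o=ctrl.get_obs()
R=Ro.from_rotvec(o["tool_rot"]).as_matrix()
L=(W-o["tool_pos"])@R*1000
m=(d["range_z"]>0)&(d["range_z"]<.22)&(abs(L[...,1])<70)
for s in(1,-1):
    P=L[m&(L[...,1]*s>30)];P=P[np.argsort(P[:,2])][-200:];print(len(P),P.min(0).round(1),P.max(0).round(1))
E
```

```text
200 [-11.6  42.1 -18.9] [ 10.9  54.  -12.6]
200 [-11.2 -49.1 -18.7] [ 11.1 -41.9 -12.3]
```

Call:
send_rows:
  rows:
    - [8.5,[-0.1,0,4],0]
    - [8.5,[0,0,4],0]
    - [8.5,[0,0,3],0]
    - [8.5,[0,0,2],0]
    - [8.5,[0,0,1],0]
    - [8.5,[0,0,0.5],0]
    - [8.5,[0,0,0],0]

```text
t: 3.15
tool_pos: [0.4346, 0.1911, 0.0067]
tool_rot: [2.34, 2.095, 0.001]
contact_force: [0.4, 0.1, 0.3]
opening: 0.0849
grip_force: 0.0
```

Call:
send_rows:
  rows:
    - [8.5,[0.1,0,0.6],0]
    - [8.5,[0,0,0.4],0]
    - [6,[0,0,0],0]
    - [5.5,[0,0,0],0]
    - [5.5,[0,0,0],0]
    - [5.5,[0,0,0],0]
    - [5.5,[0,0,0],0]
    - [5.5,[0,0,0],0]
  newtons: 30

```text
t: 4.15
tool_pos: [0.4346, 0.1921, -0.0034]
tool_rot: [2.341, 2.095, 0.0]
contact_force: [0.1, -0.2, 4.5]
opening: 0.0599
grip_force: 33.4
```

Call:
send_rows:
  rows:
    - [5.5,[0,0,-1],0]
    - [5.5,[0,0,-3],0]
    - [5.5,[0,0,-4],0]
    - [5.5,[0,0,-2],0]
    - [5.5,[0,0,0],0]

```text
t: 4.78
tool_pos: [0.4357, 0.1923, 0.0981]
tool_rot: [2.34, 2.093, 0.006]
contact_force: [-0.2, 0.6, -2.6]
opening: 0.0601
grip_force: 33.6
```

```bash
cat >> look.py <<'E'
def held(d,o,h0=None):
    "tool-frame extents of what is seen near the fingers' ends"
    R=Ro.from_rotvec(o["tool_rot"]).as_matrix();L=(cloud(d)-o["tool_pos"])@R*1000
    return L,d["range_z"]>0
E
python3 - <<'E'
from look import *
d=look("w2");o=ctrl.get_obs();print(o["opening"],o["grip_force"],o["tool_pos"],go(o,F,.06,N))
L,ok=held(d,o);m=ok&(abs(L[...,0])<40)&(abs(L[...,1])<28)&(L[...,2]>-35)&(L[...,2]<20)
print(m.sum(),np.percentile(L[m],[1,10,50,90,99],axis=0).round(1))
print("bearing centre in top face z:",np.median(L[m][:,2]))
E
```

```text
0.060142340169806206 33.6278885230422 [0.43447703 0.19195602 0.0964277 ] (array([-29.86,  17.74,   3.65]), np.float64(0.0))
12555 [[-27.8 -26.8 -22.3]
 [-20.6 -20.5 -21.6]
 [  3.    0.5 -20.5]
 [ 26.7  21.5 -14.7]
 [ 31.1  27.2  -6.7]]
bearing centre in top face z: -20.45900838862161
```

View pics/w2.png

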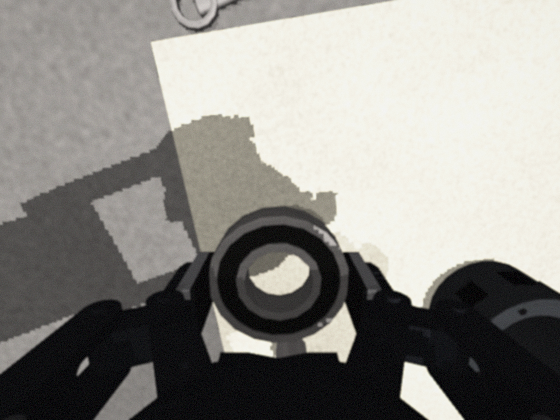

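The bearing is held level in the pads, at (280,275) in the image. Next I carry it over the flange.

Call:
send_rows:
  rows:
    - [5.5,[-3.7,2.2,0],0]
    - [5.5,[-3.7,2.2,0],0]
    - [5.5,[-3.7,2.2,0],0]
    - [5.5,[-3.7,2.2,0],0]
    - [5.5,[-3.7,2.2,0],0]
    - [5.5,[-3.7,2.2,0],0]
    - [5.5,[-3.7,2.2,0],0]
    - [5.5,[-3.9,2.3,0],0]
    - [5.5,[0,0,2],0]
    - [5.5,[0,0,0],0]

```text
t: 6.08
tool_pos: [0.574, -0.1226, 0.0717]
tool_rot: [-2.336, -2.089, 0.006]
contact_force: [-0.3, 0.6, -3.8]
opening: 0.0597
grip_force: 33.6
```

```bash
python3 - <<'E'
from look import *
d=look("w3");o=ctrl.get_obs();print(o["opening"],o["tool_pos"],o["tool_rot"],go(o,F,.0086,N))
t=ctrl.get_image("top")
# flange disc edge as wrist sees it
print(height_center(d,F,.062,.012,.05))
L,ok=held(d,o);m=(ok&(abs(L[...,2]+20.5)<2.5)&(abs(L[...,1])<34)&(abs(L[...,0])<34)).astype(np.uint8)
ys,xs=np.nonzero(m);P=L[m>0];far=P[P[:,0]>15];
b=np.round(far[:,1]/2);E=np.array([far[b==k][far[b==k][:,0].argmax()] for k in np.unique(b)])
from scipy.optimize import least_squares
print(least_squares(lambda c:np.hypot(E[:,0]-c[0],E[:,1]-c[1])-31,[0,0],loss="soft_l1").x)
E
```

```text
0.06013084157551376 [ 0.57482444 -0.12239068  0.073059  ] [-2.33664672 -2.09142331  0.00444838] (array([-0.19,  0.35,  6.44]), np.float64(0.0))
(array([ 0.5776, -0.1235,  0.0496,  0.5796, -0.1099]), 9805)
[-0.41267115 -0.87780118]
```

View pics/w3.png

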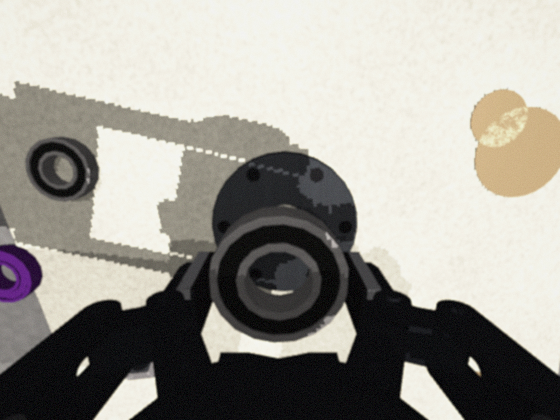

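The wrist view shows the bearing above the flange, with the flange disc at (285,215) behind it. The correction left is about 3 mm, then I lower.

Call:
send_rows:
  rows:
    - [5.5,[-0.15,0.3,0],0]
    - [5.5,[0,0,2.5],0]
    - [5.5,[0,0,2],0]
    - [5.5,[0,0,1],0]
    - [5.5,[0,0,0],0]
    - [5.5,[0,0,0],0]

```text
t: 6.92
tool_pos: [0.5808, -0.1258, 0.0221]
tool_rot: [2.34, 2.094, 0.001]
contact_force: [1.1, 1.0, -2.4]
opening: 0.0602
grip_force: 33.6
```

```bash
python3 - <<'E'
from look import *
o=ctrl.get_obs();print(o["tool_pos"],go(o,F,.0086,N))
E
```

```text
[ 0.58077992 -0.12583958  0.0220999 ] (array([ 0.1 , -0.32,  1.35]), np.float64(0.0))
```

Call:
send_rows:
  rows:
    - [5.5,[0.1,-0.3,0.5],0]
    - [5.5,[0,0,0.4],0]
    - [5.5,[0,0,0.2],0]
    - [5.5,[0,0,0.1],0]
    - [5.5,[0,0,0],0]
    - [5.5,[0,0,0],0]

```text
t: 7.68
tool_pos: [0.5774, -0.1243, 0.0095]
tool_rot: [2.341, 2.095, 0.0]
contact_force: [-0.0, -0.0, -2.3]
opening: 0.0603
grip_force: 33.6
```

```bash
python3 - <<'E'
from look import *
o=ctrl.get_obs();print(o["tool_pos"],o["contact_force"],go(o,F,.0086,N))
E
```

```text
[ 0.57741537 -0.12432234  0.00946013] [-0.02214197 -0.01432021 -2.28644952] (array([-0.01,  0.03,  0.09]), np.float64(0.0))
```

Call:
send_rows:
  rows:
    - [5.5,[0,0.03,0.1],0]
    - [5.5,[0,0,0],0]
    - [5.5,[0,0,0],0]

```text
t: 8.05
tool_pos: [0.5777, -0.1244, 0.0087]
tool_rot: [2.341, 2.095, 0.0]
contact_force: [-0.3, 0.9, 1.2]
opening: 0.0598
grip_force: 33.9
```

Call:
send_rows:
  rows:
    - [6.5,[0,0,0],0]
    - [7.5,[0,0,0],0]
    - [7.8,[0,0,0],0]
    - [7.8,[0,0,-1],0]
    - [7.8,[0,0,-3],0]
    - [7.8,[0,0,-5],0]
    - [7.8,[0,0,-3],0]
    - [7.8,[0,0,0],0]

```text
t: 9.05
tool_pos: [0.58, -0.1251, 0.1329]
tool_rot: [2.336, 2.09, 0.006]
contact_force: [0.4, -0.1, -0.3]
opening: 0.0777
grip_force: 0.0
```

```bash
python3 - <<'E'
from look import *
d=look("w4");o=ctrl.get_obs();print(o["t"],o["tool_pos"])
print(height_center(d,F,.055,.028,.031),height_center(d,F,.062,.012,.05))
s=ctrl.get_image("scene");np.savez("scene1.npz",**s)
print(height_center(s,F,.043,.028,.031),height_center(s,F,.062,.012,.05))
print(go(o,(.4335,.0615),.1,N))
E
```

```text
9.1 [ 0.578498   -0.12466461  0.13021548]
(array([ 0.578 , -0.1242,  0.0312,  0.5781, -0.1232]), 3418) (array([ 0.5777, -0.124 ,  0.0497,  0.5778, -0.1214]), 5733)
(array([ 0.5784, -0.1247,  0.0324,  0.5789, -0.1248]), 489) (array([ 0.5781, -0.1248,  0.0514,  0.579 , -0.1253]), 853)
(array([ 16.9 , -16.48,   2.95]), np.float64(0.0))
```

View pics/w4.png

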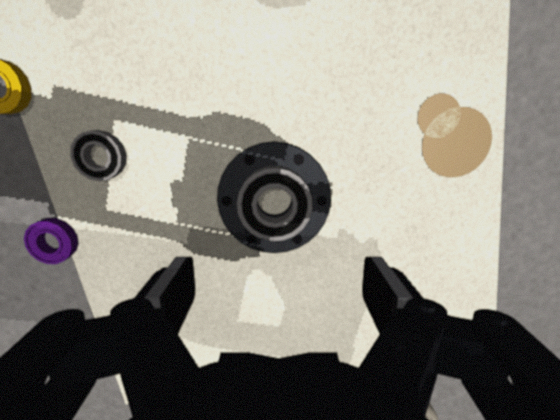

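The bearing sits concentric on the flange at (275,200), within about 0.4 mm. Next is the sleeve.

Call:
send_rows:
  rows:
    - [6,[3.4,-3.3,0],0]
    - [6,[3.4,-3.3,0],0]
    - [6,[3.4,-3.3,0],0]
    - [6,[3.4,-3.3,0],0]
    - [6,[3.3,-3.3,0],0]
    - [6,[0,0,3],0]
    - [6,[0,0,0],0]
    - [6,[0,0,0],0]

```text
t: 10.15
tool_pos: [0.4321, 0.0617, 0.098]
tool_rot: [-2.341, -2.094, 0.002]
contact_force: [-0.0, -1.3, 0.0]
opening: 0.0597
grip_force: 0.0
```

```bash
python3 - <<'E'
from look import *
d=look("w5");o=ctrl.get_obs();print(o["t"],o["tool_pos"],o["opening"])
print(height_center(d,(.4335,.0615),.03,.05,.014))
print(go(o,(.4335,.0615),.01,N))
E
```

```text
10.2 [0.43271911 0.06158645 0.09865353] 0.05976816217893762
(array([0.4336, 0.0624, 0.0144, 0.4332, 0.0628]), 769)
(array([0.  , 0.08, 8.87]), np.float64(-0.0))
```

Call:
send_rows:
  rows:
    - [6,[0.02,0.05,3],0]
    - [6,[0,0,3],0]
    - [6,[0,0,2],0]
    - [6,[0,0,0.8],0]
    - [3,[0,0,0],0]
    - [2.3,[0,0,0],0]
    - [2.3,[0,0,0],0]
    - [2.3,[0,0,0],0]
    - [2.3,[0,0,0],0]
    - [2.3,[0,0,0],0]
  newtons: 30

```text
t: 11.45
tool_pos: [0.434, 0.062, 0.0116]
tool_rot: [2.34, 2.094, 0.003]
contact_force: [-0.0, -0.7, 6.2]
opening: 0.0275
grip_force: 30.1
```

Call:
send_rows:
  rows:
    - [2.3,[0,0,-1],0]
    - [2.3,[0,0,-3],0]
    - [2.3,[0,0,-4],0]
    - [2.3,[-1.6,4.1,-1],0]
    - [2.3,[-1.6,4.1,0],0]
    - [2.3,[-1.6,4.1,0],0]
    - [2.3,[-1.6,4,0],0]
    - [2.3,[0,0,3],0]
    - [2.3,[0,0,0],0]
    - [2.3,[0,0,0],0]

```text
t: 12.7
tool_pos: [0.5871, -0.0193, 0.0704]
tool_rot: [-2.34, -2.095, 0.001]
contact_force: [-0.1, 0.2, -1.5]
opening: 0.0275
grip_force: 30.1
```

```bash
python3 - <<'E'
from look import *
d=look("w6");o=ctrl.get_obs();print(o["t"],o["tool_pos"],o["tool_rot"],o["opening"])
print(go(o,S,.0116,N))
print(height_center(d,o["tool_pos"][:2],.03,o["tool_pos"][2]+.0384,.014))
E
```

```text
12.75 [ 0.58768933 -0.01932943  0.07118855] [2.34045482e+00 2.09480941e+00 8.60679924e-04] 0.027475942795793656
(array([-0.06,  0.17,  5.96]), np.float64(0.0))
(array([ 0.5882, -0.0098,  0.0279,  0.5874, -0.0163]), 3351)
```

View pics/w6.png

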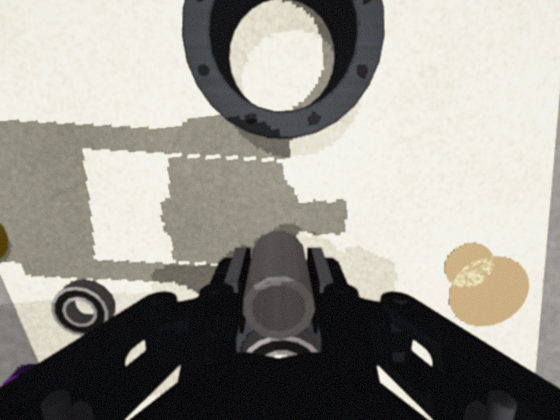

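The sleeve is held upright at (280,290), midway towards the housing, which is at (285,60). I lower it now.

Call:
send_rows:
  rows:
    - [2.3,[-0.05,0.08,2],0]
    - [2.3,[0,0,2],0]
    - [2.3,[0,0,1],0]
    - [2.3,[0,0,0.4],0]
    - [2.3,[0,0,0],0]
    - [2.3,[0,0,0],0]
    - [2.3,[0,0,0],0]

```text
t: 13.62
tool_pos: [0.589, -0.0203, 0.017]
tool_rot: [2.341, 2.094, 0.001]
contact_force: [0.9, 0.6, -1.4]
opening: 0.0274
grip_force: 30.2
```

```bash
python3 - <<'E'
from look import *
o=ctrl.get_obs();print(o["tool_pos"],o["contact_force"],go(o,S,.0116,N))
E
```

```text
[ 0.58900675 -0.02028849  0.01702834] [ 0.89228401  0.59959453 -1.39380694] (array([0.02, 0.03, 0.54]), np.float64(0.0))
```

Call:
send_rows:
  rows:
    - [2.3,[0.02,0.02,0.3],0]
    - [2.3,[0,0,0.15],0]
    - [2.3,[0,0,0],0]
    - [2.3,[0,0,0.05],0]
    - [2.3,[0,0,0],0]
    - [2.3,[0,0,0],0]

```text
t: 14.38
tool_pos: [0.5887, -0.02, 0.0117]
tool_rot: [-2.341, -2.095, 0.0]
contact_force: [-1.8, 1.6, 3.7]
opening: 0.0273
grip_force: 30.5
```

Call:
send_rows:
  rows:
    - [3.5,[0,0,0],0]
    - [5,[0,0,0],0]
    - [5.5,[0,0,0],0]
    - [6,[0,0,-2],0]
    - [6,[0,0,-4],0]
    - [6,[0,0,-5],0]
    - [6,[0,0,-1],0]
    - [6,[0,0,0],0]

```text
t: 15.38
tool_pos: [0.5895, -0.0201, 0.1333]
tool_rot: [2.339, 2.093, 0.003]
contact_force: [-1.0, -0.9, -0.1]
opening: 0.0599
grip_force: 0.0
```

```bash
python3 - <<'E'
from look import *
d=look("w7");o=ctrl.get_obs();print(o["t"],o["tool_pos"],S)
s=ctrl.get_image("scene")
for i in(d,s):print(height_center(i,S,.025,.05,.014),height_center(i,H,.06,.06,.045))
print(go(o,(.4351,-.0703),.09,N))
E
```

```text
15.425 [ 0.58845965 -0.01995439  0.1313745 ] [ 0.58935 -0.02015]
(array([ 0.5887, -0.0195,  0.0142,  0.589 , -0.0194]), 567) (array([0.6009, 0.0841, 0.0447, 0.6007, 0.0832]), 7230)
(array([ 0.5896, -0.0197,  0.0152,  0.5891, -0.0206]), 79) (array([0.6008, 0.0834, 0.0459, 0.602 , 0.0833]), 639)
(array([ -6.7 , -14.68,   4.14]), np.float64(0.0))
```

Good, the sleeve is in place. Next is the small bearing.

Call:
send_rows:
  rows:
    - [7,[-1.7,-3.7,0],0]
    - [7,[-1.7,-3.7,0],0]
    - [7,[-1.7,-3.7,0],0]
    - [7,[-1.6,-3.6,2],0]
    - [7,[0,0,2],0]
    - [7,[0,0,0],0]
    - [7,[0,0,0],0]
    - [7,[0,0,0],0]

```text
t: 16.48
tool_pos: [0.436, -0.0704, 0.0921]
tool_rot: [2.34, 2.095, 0.001]
contact_force: [-0.5, 0.2, 0.4]
opening: 0.0699
grip_force: 0.0
```

```bash
python3 - <<'E'
from look import *
d=look("w8");o=ctrl.get_obs();print(o["t"],o["tool_pos"],o["opening"])
print(height_center(d,(.4351,-.0703),.033,.012,.021))
print(go(o,(.4351,-.0703),0,N))
E
```

```text
16.525 [ 0.43596728 -0.07037743  0.09209946] 0.0696315219751324
(array([ 0.4351, -0.0694,  0.0212,  0.4351, -0.069 ]), 1921)
(array([ 0.  , -0.1 ,  9.21]), np.float64(0.0))
```

Call:
send_rows:
  rows:
    - [7,[0.03,-0.08,4],0]
    - [7,[0,0,3],0]
    - [7,[0,0,1.5],0]
    - [7,[0,0,0.7],0]
    - [5,[0,0,0],0]
    - [4,[0,0,0],0]
    - [3.7,[0,0,0],0]
    - [3.7,[0,0,0],0]
    - [3.7,[0,0,0],0]
    - [3.7,[0,0,0],0]
  newtons: 30

```text
t: 17.77
tool_pos: [0.4354, -0.0702, 0.0007]
tool_rot: [2.34, 2.094, 0.001]
contact_force: [-1.5, 1.3, 6.2]
opening: 0.0403
grip_force: 30.3
```

Call:
send_rows:
  rows:
    - [3.7,[0,0,-1],0]
    - [3.7,[0,0,-3],0]
    - [3.7,[0,0,-5],0]
    - [3.7,[0,0,-3],0]
    - [3.7,[4.6,2.5,0],0]
    - [3.7,[4.6,2.5,0],0]
    - [3.7,[4.6,2.5,0],0]
    - [3.7,[4.6,2.4,0],0]
    - [3.7,[4.6,2.4,0],0]
    - [3.7,[4.7,2.4,0],0]

```text
t: 19.02
tool_pos: [0.612, 0.1906, 0.1197]
tool_rot: [2.341, 2.095, 0.001]
contact_force: [0.7, -0.8, -1.2]
opening: 0.0404
grip_force: 30.6
```

Call:
send_rows:
  rows:
    - [3.7,[0,0,2],0]
    - [3.7,[0,0,3],0]
    - [3.7,[0,0,0],0]
    - [3.7,[0,0,0],0]

```text
t: 19.52
tool_pos: [0.6112, 0.1885, 0.0699]
tool_rot: [2.342, 2.094, 0.0]
contact_force: [0.5, -0.4, -0.4]
opening: 0.0403
grip_force: 30.7
```

```bash
python3 - <<'E'
from look import *
d=look("w9");o=ctrl.get_obs();print(o["t"],o["tool_pos"],o["tool_rot"],o["opening"])
print(go(o,B,.0007,N))
E
```

```text
19.575 [0.6117959  0.18869917 0.07074497] [2.34112497 2.09332696 0.00255757] 0.0406421972332544
(array([-0.01,  0.08,  7.  ]), np.float64(-0.0))
```

View pics/w9.png

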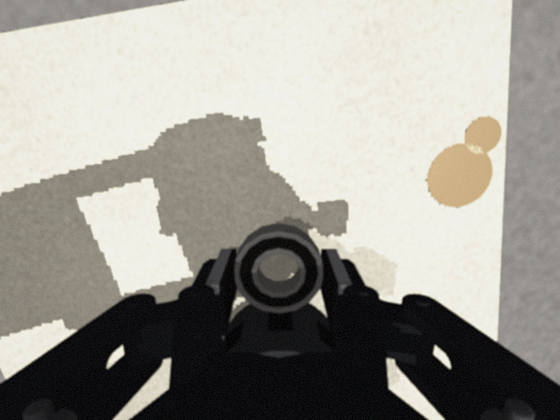

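The small bearing is held level at (280,268) over clear sheet, with the housing behind the gripper. I lower it now.

Call:
send_rows:
  rows:
    - [3.7,[0,0.06,3],0]
    - [3.7,[0,0,2],0]
    - [3.7,[0,0,1],0]
    - [3.7,[0,0,0.5],0]
    - [3.7,[0,0,0],0]
    - [3.7,[0,0,0],0]
    - [3.7,[0,0,0],0]

```text
t: 20.45
tool_pos: [0.6123, 0.1892, 0.0051]
tool_rot: [2.341, 2.094, 0.002]
contact_force: [0.1, 0.4, -0.7]
opening: 0.0407
grip_force: 30.7
```

```bash
python3 - <<'E'
from look import *
o=ctrl.get_obs();print(o["tool_pos"],o["contact_force"],go(o,B,.0007,N))
E
```

```text
[0.61233145 0.18916206 0.00508984] [ 0.12596548  0.41379755 -0.70776587] (array([-0.06,  0.04,  0.44]), np.float64(0.0))
```

Call:
send_rows:
  rows:
    - [3.7,[-0.05,0.04,0.25],0]
    - [3.7,[0,0,0.15],0]
    - [3.7,[0,0,0],0]
    - [3.7,[0,0,0.04],0]
    - [3.7,[0,0,0],0]
    - [3.7,[0,0,0],0]

```text
t: 21.2
tool_pos: [0.6122, 0.1884, 0.0007]
tool_rot: [2.341, 2.095, -0.0]
contact_force: [-3.1, -1.4, 6.0]
opening: 0.0408
grip_force: 31.2
```

Call:
send_rows:
  rows:
    - [4.8,[0,0,0],0]
    - [6,[0,0,0],0]
    - [6.5,[0,0,0],0]
    - [7,[0,0,-2],0]
    - [7,[0,0,-4],0]
    - [7,[0,0,-5],0]
    - [7,[0,0,-1],0]
    - [7,[0,0,0],0]
    - [7,[0,0,0],0]

```text
t: 22.32
tool_pos: [0.611, 0.1883, 0.1182]
tool_rot: [-2.34, -2.094, 0.004]
contact_force: [0.2, 0.1, 0.4]
opening: 0.07
grip_force: 0.0
```

```bash
python3 - <<'E'
from look import *
d=look("w10");o=ctrl.get_obs();print(o["t"],o["tool_pos"],B)
for i in(d,ctrl.get_image("scene")):print(height_center(i,B,.033,.012,.021))
print(go(o,(.4556,-.2142),.1,N))
E
```

```text
22.375 [0.61079556 0.18821601 0.11777038] [0.61267245 0.18855089]
(array([0.6125, 0.1891, 0.0212, 0.6127, 0.1895]), 1567)
(array([0.6129, 0.188 , 0.0223, 0.6125, 0.1876]), 208)
(array([-41.71, -10.96,   1.86]), np.float64(0.0))
```

Call:
send_rows:
  rows:
    - [7,[-5.2,-1.4,0],0]
    - [7,[-5.2,-1.4,0],0]
    - [7,[-5.2,-1.4,0],0]
    - [7,[-5.2,-1.4,0],0]
    - [7,[-5.2,-1.4,0],0]
    - [7,[-5.2,-1.3,0],0]
    - [7,[-5.2,-1.3,0],0]
    - [7,[-5.3,-1.3,0],0]
    - [7,[0,0,0],0]
    - [7,[0,0,0],0]

```text
t: 23.68
tool_pos: [0.4571, -0.2133, 0.1189]
tool_rot: [-2.34, -2.093, 0.0]
contact_force: [0.2, -0.0, -0.2]
opening: 0.07
grip_force: 0.0
```

```bash
python3 - <<'E'
from look import *
d=look("w11");o=ctrl.get_obs();print(o["t"],o["tool_pos"])
c=np.array([.4556,-.2142]);print(height_center(d,c,.033,.019,.0208),go(o,c,0,N))
W=cloud(d);m=(np.hypot(*(W[...,:2]-c).transpose(2,0,1))<.03)&(abs(W[...,2]-.019)<.004)
cs,_=cv2.findContours(m.astype(np.uint8),0,1);k=max(cs,key=cv2.contourArea)
P=ray(d,k[:,0],.019)
from scipy.optimize import least_squares
def hx(p):
    a=p[2]+np.arange(6)*np.pi/3;D=np.c_[np.cos(a),np.sin(a)];return ((P-p[:2])@D.T).max(1)-p[3]
r=min((least_squares(hx,[*c,a,.018],x_scale=[.001,.001,.1,.001],loss="soft_l1",f_scale=.001) for a in np.radians([0,15,30,45])),key=lambda r:r.cost)
print(r.x,np.degrees(r.x[2])%60,r.cost)
x,y,w,h=cv2.boundingRect(k);im=d["frame"][max(0,y-20):y+h+20,max(0,x-20):x+w+20,::-1];cv2.imwrite("pics/nut.png",cv2.resize(im,None,fx=5,fy=5))
a0=np.degrees(r.x[2])
for j in range(3):
    a=np.radians(a0+60*j);print(go(o,c,0,np.array([np.cos(a),np.sin(a)])))
E
```

```text
23.725 [ 0.45746626 -0.21282176  0.11908379]
(array([ 0.4554, -0.2139,  0.0207,  0.4554, -0.2135]), 1269) (array([-0.17, -0.16, 11.91]), np.float64(0.1))
[ 0.45538116 -0.21384255  0.54912891  0.01788274] 31.46276913427906 4.88811828319712e-06
(array([-0.17, -0.16, 11.91]), np.float64(-37.8))
(array([-0.17, -0.16, 11.91]), np.float64(82.2))
(array([-0.17, -0.16, 11.91]), np.float64(22.2))
```

View pics/nut.png

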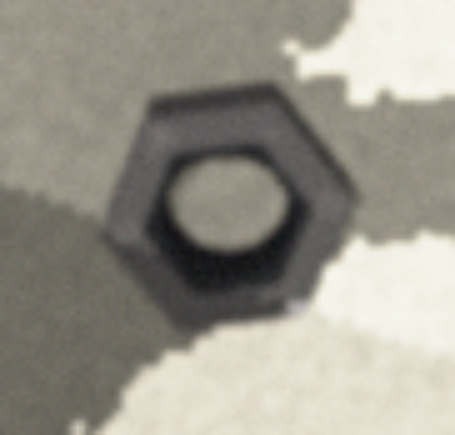

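The crop shows the hexagon with flats at about 31.5°, which agrees with the fit. I turn the tool +22.2° to face a pair of flats.

Call:
send_rows:
  rows:
    - [7,[-0.14,-0.16,2],7.4]
    - [7,[0,0,2],7.4]
    - [7,[0,0,2],7.4]
    - [7,[0,0,2],0]
    - [7,[0,0,1],0]
    - [7,[0,0,0],0]
    - [7,[0,0,0],0]
    - [7,[0,0,0],0]

```text
t: 24.72
tool_pos: [0.4565, -0.2154, 0.0309]
tool_rot: [2.699, 1.604, 0.001]
contact_force: [-0.1, -0.1, 0.6]
opening: 0.0701
grip_force: 0.0
```

```bash
python3 - <<'E'
from look import *
o=ctrl.get_obs();a=np.radians(31.5+60);print(o["tool_pos"],go(o,(.4555,-.2141),.004,np.array([np.cos(a),np.sin(a)])))
E
```

```text
[ 0.45652867 -0.2154158   0.03088859] (array([ 0.07, -0.16,  2.69]), np.float64(59.9))
```

Call:
send_rows:
  rows:
    - [7,[0.07,-0.14,1],0]
    - [7,[0,0,1],0]
    - [7,[0,0,0.7],0]
    - [5,[0,0,0],0]
    - [3.8,[0,0,0],0]
    - [3.2,[0,0,0],0]
    - [3.2,[0,0,0],0]
    - [3.2,[0,0,0],0]
    - [3.2,[0,0,0],0]
    - [3.2,[0,0,0],0]
  newtons: 30

```text
t: 25.98
tool_pos: [0.4552, -0.214, 0.0032]
tool_rot: [2.7, 1.605, 0.0]
contact_force: [-0.2, -0.1, 1.8]
opening: 0.0353
grip_force: 30.5
```

```bash
python3 - <<'E'
from look import *
o=ctrl.get_obs();print(o["tool_pos"],go(o,B,.016,N))
d=look("w12");print(height_center(d,(.4555,-.214),.026,.019,.0208))
E
```

```text
[ 0.45520306 -0.21398526  0.00321012] (array([42.88, -5.41, -1.29]), np.float64(-22.2))
(array([ 0.4571, -0.2111,  0.025 ,  0.4563, -0.2125]), 4329)
```

Call:
send_rows:
  rows:
    - [3.2,[0,0,-1],0]
    - [3.2,[0,0,-4],0]
    - [3.2,[0,0,-5],0]
    - [3.2,[0,0,-2],0]
    - [3.2,[5.4,-0.7,0],0]
    - [3.2,[5.4,-0.7,0],0]
    - [3.2,[5.4,-0.7,0],0]
    - [3.2,[5.4,-0.7,0],0]
    - [3.2,[5.4,-0.7,0],0]
    - [3.2,[5.4,-0.7,0],0]

```text
t: 27.28
tool_pos: [0.573, 0.0926, 0.1231]
tool_rot: [2.701, 1.605, -0.0]
contact_force: [-0.2, -0.7, -1.9]
opening: 0.035
grip_force: 30.5
```

Call:
send_rows:
  rows:
    - [3.2,[5.3,-0.6,0],0]
    - [3.2,[5.1,-0.6,0],0]
    - [3.2,[0,0,2],-7.4]
    - [3.2,[0,0,2],-7.4]
    - [3.2,[0,0,1],-7.4]
    - [3.2,[0,0,0],0]
    - [3.2,[0,0,0],0]
    - [3.2,[0,0,0],0]

```text
t: 28.28
tool_pos: [0.6127, 0.188, 0.074]
tool_rot: [2.342, 2.093, 0.002]
contact_force: [-0.3, -0.2, -1.2]
opening: 0.0353
grip_force: 30.4
```

```bash
python3 - <<'E'
from look import *
o=ctrl.get_obs();print(o["t"],o["tool_pos"],o["opening"],go(o,(.6126,.1885),.0152,N))
d=look("w13")
L,ok=held(d,o);m=ok&(abs(L[...,0])<30)&(abs(L[...,1])<16)&(L[...,2]>-30)&(L[...,2]<0);P=L[m]
print(np.percentile(P,[1,50,99],axis=0).round(1))
E
```

```text
28.275 [0.61271523 0.1879519  0.07397399] 0.03529033441760442 (array([ 0.05, -0.03,  5.88]), np.float64(-0.1))
[[-18.1 -15.6 -17.1]
 [  1.4  -0.2 -15.4]
 [ 20.2  15.6  -0.6]]
```

View pics/w13.png

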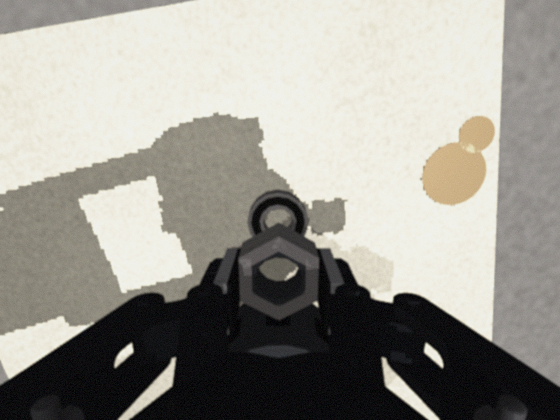

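The nut is held square at (280,270), with the small bearing behind it at (277,218). I lower it now.

Call:
send_rows:
  rows:
    - [3.2,[0.05,-0.02,2],0]
    - [3.2,[0,0,2],0]
    - [3.2,[0,0,1],0]
    - [3.2,[0,0,0.4],0]
    - [3.2,[0,0,0],0]
    - [3.2,[0,0,0],0]
    - [3.2,[0,0,0],0]

```text
t: 29.2
tool_pos: [0.6126, 0.1886, 0.0197]
tool_rot: [2.341, 2.094, 0.002]
contact_force: [0.9, 0.5, -0.9]
opening: 0.0352
grip_force: 30.4
```

```bash
python3 - <<'E'
from look import *
o=ctrl.get_obs();print(o["tool_pos"],o["contact_force"],go(o,(.6126,.1885),.0152,N))
E
```

```text
[0.61256875 0.18856852 0.0197234 ] [ 0.86601388  0.51558354 -0.88814945] (array([-0.01,  0.  ,  0.45]), np.float64(0.0))
```

Call:
send_rows:
  rows:
    - [3.2,[0,0,0.25],0]
    - [3.2,[0,0,0.12],0]
    - [3.2,[0,0,0],0]
    - [3.2,[0,0,0.07],0]
    - [3.2,[0,0,0],0]
    - [3.2,[0,0,0],0]

```text
t: 29.95
tool_pos: [0.612, 0.1885, 0.0152]
tool_rot: [-2.341, -2.095, 0.0]
contact_force: [-2.7, -1.0, 5.7]
opening: 0.0352
grip_force: 31.2
```

Call:
send_rows:
  rows:
    - [4.2,[0,0,0],0]
    - [5.5,[0,0,0],0]
    - [6,[0,0,0],0]
    - [6.5,[0,0,-2],0]
    - [6.5,[0,0,-4],0]
    - [6.5,[0,0,-5],0]
    - [6.5,[0,0,-2],0]
    - [6.5,[0,0,0],0]
    - [6.5,[0,0,0],0]

```text
t: 31.08
tool_pos: [0.6107, 0.1882, 0.1423]
tool_rot: [-2.34, -2.093, 0.005]
contact_force: [0.3, 0.0, -1.2]
opening: 0.0648
grip_force: 0.0
```

```bash
python3 - <<'E'
from look import *
d=look("w14");s=ctrl.get_image("scene");print(ctrl.get_obs()["t"])
for i in(d,s):print(height_center(i,B,.033,.031,.0208),height_center(i,B,.033,.012,.021))
print(height_center(s,S,.025,.05,.014),height_center(s,F,.043,.028,.031))
cv2.imwrite("pics/s_end.png",s["frame"][:,:,::-1])
E
```

```text
31.175
(array([0.6124, 0.1885, 0.0206, 0.6124, 0.1889]), 1175) (array([0.6133, 0.1905, 0.0207, 0.616 , 0.1977]), 304)
(array([0.6123, 0.1877, 0.0212, 0.6124, 0.1874]), 168) (array([0.614 , 0.1865, 0.0205, 0.6177, 0.1823]), 78)
(array([ 0.5896, -0.0208,  0.0153,  0.5896, -0.0209]), 85) (array([ 0.5775, -0.1248,  0.032 ,  0.578 , -0.1246]), 499)
```

View pics/s_end.png

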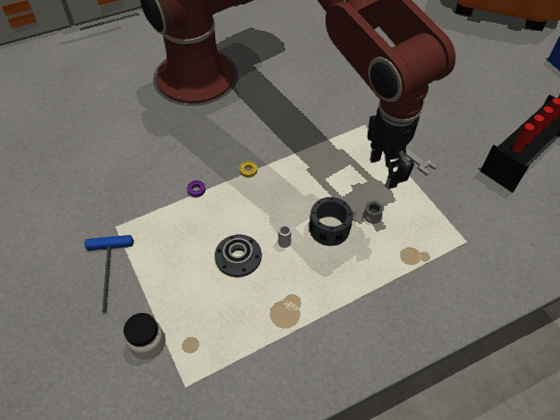

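View pics/w14.png

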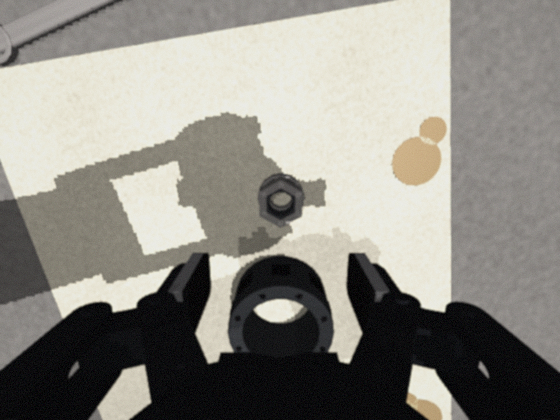

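The final scene view shows the large bearing on the flange at (238,250), the sleeve at (284,236), the housing at (331,221) and the nut on the small bearing at (373,211). They form a straight row and the bystanders have not moved. The wrist view shows the nut centred at (281,200), with the gripper clear.

```bash
python3 -c "
from station import ctrl
print(ctrl.finish_job())"
```

```text
the job is handed in; nothing more can be done
None
```

The job is handed in at about 31 s of the 106 s allowed: all four parts were placed in the order asked, measuring within about 1 mm of target, and the T-handle key, spanner and grease jar were not touched.

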